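# Set the blank wire-feed selector by counting clicks from its end stop

## Task

The wire-feed selector on the grey control box has a blank dial, so it must be set by counting. Push its black lever anticlockwise (seen from above) all the way to the end stop, then push it clockwise exactly four clicks and let go, leaving it resting in that click position. Leave the tape roll, the tape measure and the pliers where they lie.

Things in the scene. Friction and masses are not known exactly. Their poses are not given: they have to be found in the camera images.
- control_box: grey control box, 190 (x) x 200 (y) x 60 mm high, fixed on the table; on its top a round blank aluminium plate (92 mm across, 4 mm thick). Origin: centre of its underside, z up; the selector's vertical axis goes through it. +x points away from the robot at zero yaw. Two 8 mm steel stop pins stand 16 mm high on its top, 36 mm from the axis.
- selector_axis (a point): point on the selector's vertical axis at the height of the lever's top, 98 mm above the table. A spring detent pulls the lever to the nearest click position; pushed past half way to the next (0.25 rad) it snaps on ahead of the pusher and rests there. It takes about 0.35 N m: 4 to 6 N near the lever's end.
- selector (a joint): lever angle (rad): 0 at the anticlockwise end stop, growing clockwise seen from above. Eight click positions 0.5 rad apart: the first (0) at the anticlockwise stop, the last (3.5) at the clockwise stop; four clicks is 2.0. It starts in one of the last three (2.5, 3.0 or 3.5). Hard stops 0.04 rad beyond the end positions.
- lever_tip (a point): top of the lever's free end, on its centre line, 90 mm from the axis. One-sided level black bar, 16 mm wide (22 at its round end), 76 to 98 mm above the table, from the hub (44 mm across, 100 mm high) to 94 mm from the axis; 12 mm gap under it to the plate. In the box's frame it points at 1.75 rad minus the joint value, anticlockwise from +x: to the left at the stop, to the right at the other end.
- tape_roll: grey roll of duct tape lying flat, 107 mm across, 48 mm high, to the left of the box; origin at the centre of its underside. A bystander.
- tape_measure: yellow and black tape measure standing on edge, 34 x 72 mm, 73 mm high, to the right of the box; origin at the centre of its underside. A bystander.
- pliers: pliers with blue handles lying flat, 69 x 201 mm, 14 mm high, behind the box; origin at the centre of the underside. A bystander.

How it is judged:
By the outcome, as a careful person would: the job done as asked, in the order asked, and still so for the second after the job is handed in, with the robot touching nothing.
It also fails if it takes over 69 s, if anything falls off the work surface, if the arm or the gripper's body presses on something with over 40 N, if the wrist force passes 120 N, or if a joint passes its speed limit or range.

## Robot

A 6-joint arm with a two-finger parallel gripper is mounted at the origin on a cart in front of the work surface, level with it; the furniture and walls round the work are solid. World frame = base frame: x ahead of the robot, y to its left, z up, the work surface at z = 0. Lengths are in m, angles in rad, forces in N, time in s.
With the tool pointing down it reaches from about 0.425 to 0.95 m from the base axis. Payload 3.5 kg.
Tool frame: the origin (TCP) lies at the very end of the fingers, on their centre line; the grasp point (between the pads) lies ctrl.tcp_to_grasp behind it (ctrl.tcp_to_grasp is the distance from the TCP to the grasp point, in m); z points along the fingers, y is the line along which they close (so a half turn about z gives the same grasp; the last joint's range is limited). The gripper opens to 85 mm and grips with 20 to 120 N. Pads are 22 mm wide; open, the fingers measure 114 mm over their backs; the gripper's body (76 mm by 85 mm) begins 54 mm behind the grasp point. The pads swing forward as they close: fully open they stand 13 mm farther back than shut.
Start: joints at [-1.258, 0.286, 1.577, -0, 1.279, -0.15], TCP at [0.301, -0.604, 0.231] pointing down, gripper open.
Joint ranges: [-2.77, 2.77], [-0.9, 2.22], [0.21, 2.48], [-1.53, 4.67], [0.24, 2.81], [-2.84, 2.84]. Speed limits (rad/s): [2.79, 2.79, 3.14, 3.14, 3.14, 3.14].

## Interface

Orientations are given as a unit quaternion [x, y, z, w].
In Python, from plant import ctrl gives the robot as it stands.
- The arm moves only by the shell command python3 -m inch 'ROWS' [FORCE]. ROWS is JSON, a list of rows, each an object with "slide": the shift along the tool's x, y, z in cm, a list of three; "turn": the turn about the tool's z in rad; "grip": the finger opening in cm, from 0 to 8.54. A call has 1 to 20 rows; each row is the pose to reach, as a shift and turn from the pose commanded when the call began, along the tool's axes at that moment; what a row does not reach only later rows make up. A row lasts 1/10 s, in which the tool goes at most 50 mm and 8.59 degrees, less where a joint would pass 70% of its speed; a pose out of reach is approached as far as the arm can. A call with a gripper value outside its range is refused whole. The fingers move at their own pace and stop on an object; FORCE is the grip in N (left out, the last holds). Time passes only in rows, so rows that repeat a pose let the fingers close. It gives the time, the measured TCP pose, the force, the opening and the grip force at its end, in the units of the state.
- ctrl.get_state(): the state, without advancing time (a new reading comes with each control period).
- ctrl.read_camera(name): name is "scene" or "top" or "wrist"; returns (picture, depth): 480x640x3 uint8, red, green, blue; 480x640 float32, m along the optical axis (not along the pixel's ray), 0 where there is no reading.
- ctrl.camera_info(name): a dict with "K" (3x3 intrinsics, pixels), "camera_from_world" (4x4, takes a point from world to camera coordinates); the wrist camera has in their place "T_tool_cam" (4x4, takes a point from camera to tool coordinates, whose origin is the TCP and whose axes are the flange's). Camera axes: x right, y down, z forward; pixel columns grow to the right and rows downward; lengths in m; the calibration is good to about 2 mm. The wrist camera is an equidistant fisheye: a pixel r from the principal point sees the ray r / f radians off the axis. A picture is of the moment at which its call begins: read the wrist's pose just before it. camera_info takes no time and is no camera call.
- ctrl.sign_off(): hands the job in; it is judged then, once.
The state is a dict: "time": time; "qpos": joint angles; "dq": joint speeds; "joint_efforts": joint torques, N m; "eef_pos": TCP position; "tcp_rot": TCP orientation; "contact_force": force on the tool from outside, world axes, zero at the start; "wrist_torque": the same for the moment, N m; "opening": opening from 0.0 (shut) to 1.0 (fully open); "finger_force": force on a finger pad.
Only numpy, scipy, OpenCV 4.12 (cv2) and the standard library are available. Lean on these libraries where they do the work, as an engineer would, in place of code of your own. Each camera call takes 0.05 s, during which the arm holds its last target. There are 200 camera calls.

## Working session

There is one attempt and no reset: what is moved stays moved. The work goes in short steps, Python scripts to look and compute and a shell command to move; the robot and the scene stay as the last step left them, time stands still between calls to the robot, and variables do not carry over. Pictures are saved under pics/ and viewed, at most 10 in all, crops included, and the job is handed in when it is done.

```bash
mkdir -p pics; python3 - <<'E'
from plant import ctrl
import cv2,numpy as np
s=ctrl.get_state();print({k:np.round(v,3) for k,v in s.items()}, ctrl.tcp_to_grasp)
for n in("top","scene"):
    p,d=ctrl.read_camera(n);cv2.imwrite(f"pics/{n}0.png",p[:,:,::-1]);np.save(f"{n}0.npy",d)
    i=ctrl.camera_info(n);print(n,np.round(i["K"],1).tolist(),np.round(i["camera_from_world"],3).tolist())
E
```

```text
{'time': np.float64(0.0), 'qpos': array([-1.258,  0.287,  1.578, -0.   ,  1.279, -0.15 ]), 'dq': array([ 0.001,  0.   , -0.002, -0.   , -0.001, -0.002]), 'joint_efforts': array([ 0.0000e+00, -4.0597e+01, -2.9263e+01, -0.0000e+00,  6.0000e-03,
        0.0000e+00]), 'eef_pos': array([ 0.301, -0.603,  0.23 ]), 'tcp_rot': array([ 0.973,  0.229, -0.   , -0.001]), 'contact_force': array([ 0.28 ,  0.37 , -0.425]), 'wrist_torque': array([-0.016,  0.027,  0.018]), 'finger_force': np.float64(0.0), 'opening': np.float64(1.002)} 0.0187
top [[491.6, 0.0, 326.0], [0.0, 491.6, 238.4], [0.0, 0.0, 1.0]] [[0.028, -0.999, -0.021, 0.103], [-0.994, -0.026, -0.107, 0.616], [0.107, 0.023, -0.994, 0.987], [0.0, 0.0, 0.0, 1.0]]
scene [[575.9, 0.0, 319.0], [0.0, 575.9, 233.2], [0.0, 0.0, 1.0]] [[-0.664, -0.747, 0.01, 0.448], [-0.535, 0.466, -0.704, 0.331], [0.522, -0.474, -0.71, 0.861], [0.0, 0.0, 0.0, 1.0]]
```

View pics/top0.png

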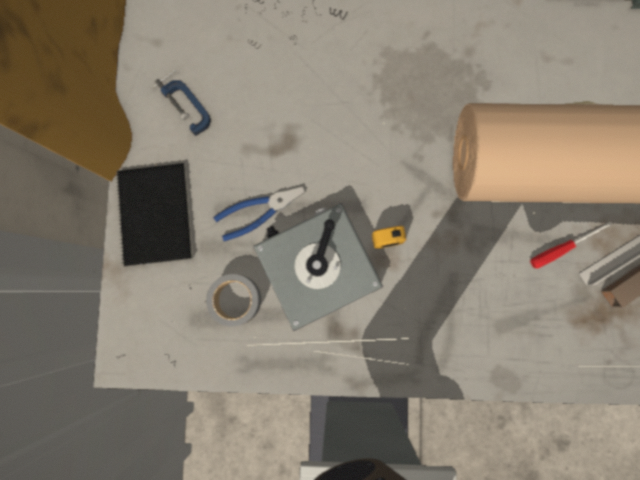

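The top view shows the hub at about (317,265), with the lever pointing to about (330,225). The box is yawed about +0.44, which puts the joint near 2.5. Next I'll measure these accurately.

```bash
cat >h.py <<'E'
import cv2,numpy as np
from plant import ctrl
def world(name,d):
    i=ctrl.camera_info(name);K=np.array(i["K"]);T=np.linalg.inv(np.array(i["camera_from_world"]))
    v,u=np.mgrid[:480,:640]
    P=np.stack([(u-K[0,2])/K[0,0]*d,(v-K[1,2])/K[1,1]*d,d],-1)
    return P@T[:3,:3].T+T[:3,3]
def measure(name,p,d):
    W=world(name,d);g=p.astype(float).max(-1);near=np.hypot(W[...,0]-.56,W[...,1]-.09)<.2
    bm=near&(d>0)&(abs(W[...,2]-.06)<.006)
    r=cv2.minAreaRect(W[bm][:,:2].astype(np.float32));print(name,"box",np.round(r[0],4),np.round(r[1],4),r[2])
    lm=(near&(d>0)&(W[...,2]>.085)&(W[...,2]<.112)&(g<70)).astype(np.uint8)
    n,l,st,c=cv2.connectedComponentsWithStats(lm);k=1+st[1:,4].argmax();q=W[l==k]
    print(" lever px",st[k],"z",np.round(np.percentile(q[:,2],[5,50,95]),4))
    a=q[:,:2];m=a.mean(0);dr=np.linalg.svd(a-m)[2][0];t=(a-m)@dr
    lo,hi=m+dr*t.min(),m+dr*t.max();w=[np.ptp(((a-m)@[-dr[1],dr[0]])[s]) for s in(t<t.min()+.044,t>t.max()-.03)]
    if w[1]>w[0]: lo,hi=hi,lo;dr=-dr
    print(" hub end",np.round(lo,4),"tip",np.round(hi,4),"len",np.linalg.norm(hi-lo),"axis(hub+22mm)",np.round(lo+(hi-lo)/np.linalg.norm(hi-lo)*.022,4),"ang",np.arctan2(*(hi-lo)[::-1]),w)
E
python3 - <<'E'
from h import *
for n in("top","scene"):
    p=cv2.imread(f"pics/{n}0.png");d=np.load(f"{n}0.npy");W=world(n,d)
    if n=="top":print(W[265,317],W[225,330],W[300,290])
    measure(n,p,d)
p=cv2.imread("pics/top0.png");q=cv2.imread("pics/scene0.png")
cv2.imwrite("pics/z.png",np.hstack([cv2.resize(p[190:340,200:420],None,fx=2,fy=3.2)[:480],cv2.resize(q,(360,480))])[:, :800])
E
```

```text
[0.55374199 0.13367859 0.10447125] [0.63253455 0.11085578 0.10036263] [0.48460013 0.1873806  0.06037036]
top box [0.576  0.0955] [0.1899 0.2922] 27.60453987121582
 lever px [307 219  27  56 521] z [0.0956 0.0995 0.1027]
 hub end [0.5359 0.1392] tip [0.6447 0.1104] len 0.11253150598149375 axis(hub+22mm) [0.5572 0.1335] ang -0.25890618077629834 [np.float64(0.017518371563105192), np.float64(0.03784957494514726)]
scene box [0.5746 0.0967] [0.1904 0.2896] 27.710844039916992
 lever px [283 216  38  47 698] z [0.0879 0.0993 0.1024]
 hub end [0.5343 0.1435] tip [0.6456 0.1116] len 0.11579730472400007 axis(hub+22mm) [0.5554 0.1375] ang -0.27946027821515207 [np.float64(0.02018489066139747), np.float64(0.04273182985963712)]
```

View pics/scene0.png

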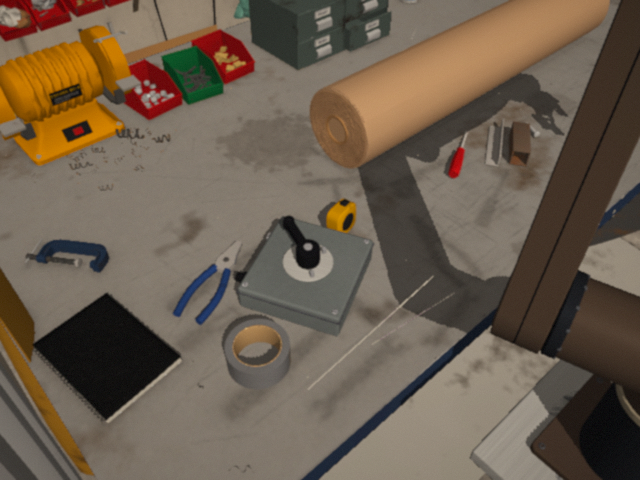

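```bash
python3 -m inch '[{"slide":[61.3,-49.8,0],"turn":0.73,"grip":4},{"slide":[61.3,-49.8,0],"turn":0.73,"grip":4},{"slide":[61.3,-49.8,0],"turn":0.73,"grip":4},{"slide":[61.3,-49.8,0],"turn":0.73,"grip":4},{"slide":[61.3,-49.8,0],"turn":0.73,"grip":4},{"slide":[61.3,-49.8,0],"turn":0.73,"grip":4},{"slide":[61.3,-49.8,0],"turn":0.73,"grip":4},{"slide":[61.3,-49.8,0],"turn":0.73,"grip":4},{"slide":[61.3,-49.8,0],"turn":0.73,"grip":4},{"slide":[61.3,-49.8,0],"turn":0.73,"grip":4},{"slide":[61.3,-49.8,0],"turn":0.73,"grip":4},{"slide":[61.3,-49.8,0],"turn":0.73,"grip":4},{"slide":[61.3,-49.8,0],"turn":0.73,"grip":4},{"slide":[61.3,-49.8,0],"turn":0.73,"grip":4},{"slide":[61.3,-49.8,0],"turn":0.73,"grip":4},{"slide":[61.3,-49.8,0],"turn":0.73,"grip":4},{"slide":[61.3,-49.8,0],"turn":0.73,"grip":4},{"slide":[61.3,-49.8,0],"turn":0.73,"grip":4},{"slide":[61.3,-49.8,0],"turn":0.73,"grip":4},{"slide":[61.3,-49.8,0],"turn":0.73,"grip":4}]' 20
python3 - <<'E'
from h import *
s=ctrl.get_state();q=s["tcp_rot"];print(s["eef_pos"],2*np.arctan2(q[1],q[0]),s["qpos"])
p,d=ctrl.read_camera("wrist");cv2.imwrite("pics/w1.png",p[:,:,::-1])
i=ctrl.camera_info("wrist");print(i["K"],np.round(i["T_tool_cam"],3))
E
```

```text
time: 2.1
eef_pos: [0.6272, 0.114, 0.2312]
tcp_rot: [0.991, -0.134, -0.0, 0.0]
contact_force: [-0.6, -0.9, -0.9]
opening: 0.466
finger_force: 0.0
[0.62721445 0.11402405 0.23122478] -0.2689067020707659 [ 2.09698256e-02  2.05401857e-01  1.67390830e+00 -2.21566008e-04
  1.26269156e+00  1.86074009e+00]
[[371.64829954   0.         319.3563188 ]
 [  0.         371.64829954 237.64340015]
 [  0.           0.           1.        ]] [[-0.    -0.959 -0.285  0.072]
 [ 1.    -0.    -0.001  0.002]
 [ 0.001 -0.285  0.959 -0.143]
 [ 0.     0.     0.     1.   ]]
```

View pics/w1.png

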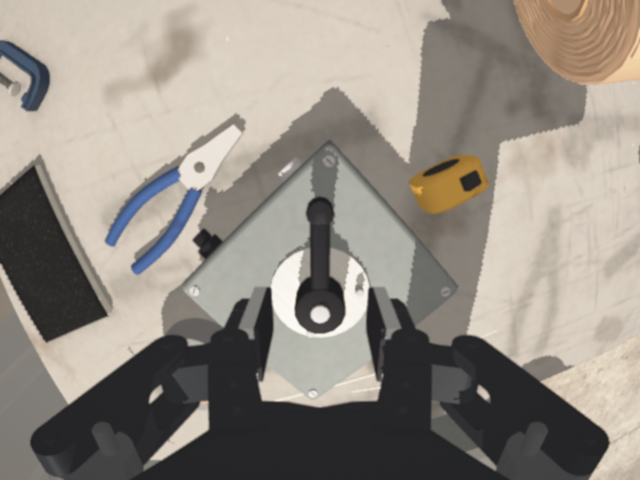

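The lever runs straight up the middle: tip at about (319,210), hub at (319,314), midway between the fingers. I'll check the axis position with the fisheye model.

```bash
cat >>h.py <<'E'
def wpt(u,v,z,s):
    from scipy.spatial.transform import Rotation as R
    i=ctrl.camera_info("wrist");K=i["K"];T=np.array(i["T_tool_cam"]);x,y=u-K[0][2],v-K[1][2];r=np.hypot(x,y);t=r/K[0][0]
    ray=np.array([x/r*np.sin(t),y/r*np.sin(t),np.cos(t)]);Q=R.from_quat(s["tcp_rot"]).as_matrix()
    o=Q@T[:3,3]+s["eef_pos"];w=Q@T[:3,:3]@ray;return o+w*(z-o[2])/w[2]
E
python3 - <<'E'
from h import *
s=ctrl.get_state()
h=wpt(319.5,314,.1,s);t=wpt(319.5,200,.098,s);print("hub",h,"end",t,np.linalg.norm(h-t),np.arctan2(*(t-h)[1::-1]))
c=[wpt(u,v,.06,s) for u,v in((329,141),(458,288),(313,397),(183,291))];print(np.mean(c,0),[np.linalg.norm(c[i]-c[i-1]) for i in range(4)],[np.arctan2(*(c[i]-c[i-1])[1::-1]) for i in range(4)])
E
```

```text
hub [0.55361057 0.13290339 0.1       ] end [0.64550318 0.10755229 0.098     ] 0.09534637144722238 -0.269181788465479
[0.55721516 0.13126724 0.06      ] [np.float64(0.19765910058949773), np.float64(0.18541954464175686), np.float64(0.19219266602862262), np.float64(0.17859850797717539)] [np.float64(-1.0631678689102046), np.float64(-2.6584181161717377), np.float64(2.0431992097741833), np.float64(0.5135181246211533)]
```

```bash
python3 -m inch '[{"slide":[0,0,5],"turn":0,"grip":4},{"slide":[0,0,10],"turn":0,"grip":4},{"slide":[0,0,13],"turn":0,"grip":4},{"slide":[0,0,15.3],"turn":0,"grip":4},{"slide":[0,0,15.3],"turn":0,"grip":4}]'
python3 - <<'E'
from h import *
s=ctrl.get_state();q=s["tcp_rot"];x,y=s["eef_pos"][:2];print(s["eef_pos"],2*np.arctan2(q[1],q[0]))
p,d=ctrl.read_camera("scene");cv2.imwrite("pics/s2.png",cv2.resize(p[180:330,220:400,::-1],None,fx=4,fy=4,interpolation=2))
# rows for turning to lever angles, TCP on radius 75 mm, tool axes at yaw th
A=np.array([.555,.133]);th=2*np.arctan2(q[1],q[0])
for f in np.arange(-.27,2.25,.14):
    w=A+.075*np.array([np.cos(f),np.sin(f)])-s["eef_pos"][:2]
    print(round(f,2),np.round(100*np.array([w@[np.cos(th),np.sin(th)],w@[np.sin(th),-np.cos(th)]]),1),round(th-f,2))
E
```

```text
time: 2.65
eef_pos: [0.6242, 0.1141, 0.0739]
tcp_rot: [0.991, -0.134, -0.004, 0.001]
contact_force: [-0.5, 0.6, -0.2]
opening: 0.47
finger_force: 0.0
[0.62424418 0.11414554 0.07386889] -0.2688462695385645
-0.27 [0.3 0. ] 0.0
-0.13 [ 0.3 -1. ] -0.14
0.01 [ 0. -2.] -0.28
0.15 [-0.3 -3. ] -0.42
0.29 [-0.8 -4. ] -0.56
0.43 [-1.4 -4.8] -0.7
0.57 [-2.2 -5.6] -0.84
0.71 [-3.  -6.2] -0.98
0.85 [-3.9 -6.7] -1.12
0.99 [-4.9 -7.1] -1.26
1.13 [-5.9 -7.4] -1.4
1.27 [-6.9 -7.5] -1.54
1.41 [-8.  -7.4] -1.68
1.55 [-9.  -7.2] -1.82
1.69 [-10.   -6.9] -1.96
1.83 [-11.   -6.5] -2.1
1.97 [-11.8  -5.9] -2.24
2.11 [-12.6  -5.2] -2.38
```

View pics/s2.png

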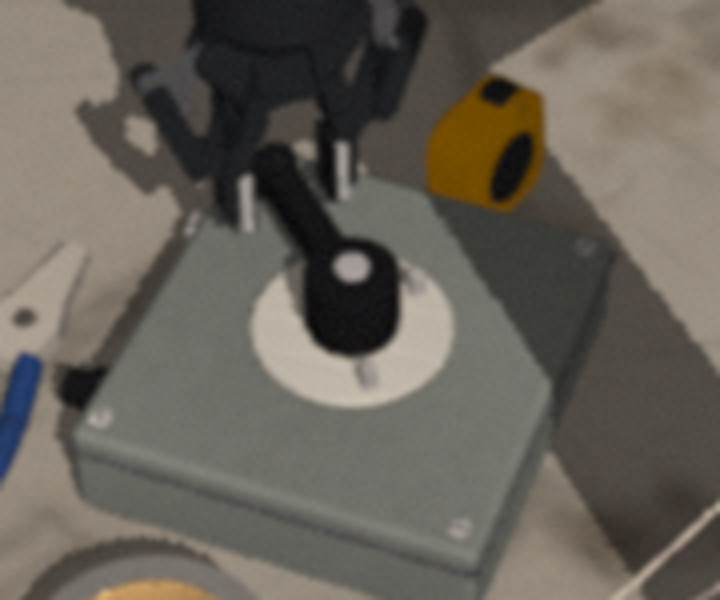

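The fingers straddle the lever, clear of the box and the tape measure. Now I'll sweep anticlockwise along the arc.

```bash
python3 -m inch '[{"slide":[0,-1.0,0],"turn":-0.14,"grip":4},{"slide":[-0.3,-2.0,0],"turn":-0.28,"grip":4},{"slide":[-0.6,-3.0,0],"turn":-0.42,"grip":4},{"slide":[-1.1,-4.0,0],"turn":-0.56,"grip":4},{"slide":[-1.7,-4.8,0],"turn":-0.7,"grip":4},{"slide":[-2.5,-5.6,0],"turn":-0.84,"grip":4},{"slide":[-3.3,-6.2,0],"turn":-0.98,"grip":4},{"slide":[-4.2,-6.7,0],"turn":-1.12,"grip":4},{"slide":[-5.2,-7.1,0],"turn":-1.26,"grip":4},{"slide":[-6.2,-7.4,0],"turn":-1.4,"grip":4},{"slide":[-7.2,-7.5,0],"turn":-1.54,"grip":4},{"slide":[-8.3,-7.4,0],"turn":-1.68,"grip":4},{"slide":[-9.3,-7.2,0],"turn":-1.82,"grip":4},{"slide":[-10.3,-6.9,0],"turn":-1.96,"grip":4},{"slide":[-11.3,-6.5,0],"turn":-2.1,"grip":4},{"slide":[-12.1,-5.9,0],"turn":-2.24,"grip":4},{"slide":[-12.1,-5.9,0],"turn":-2.24,"grip":4},{"slide":[-12.1,-5.9,0],"turn":-2.24,"grip":4}]'
cat >>h.py <<'E'
def rows(angs,r=.075,A=np.array([.555,.133])):
    s=ctrl.get_state();q=s["tcp_rot"];th=2*np.arctan2(q[1],q[0]);p=s["eef_pos"][:2];o=p-A
    print("tool phi",np.arctan2(o[1],o[0]),"yaw",th,"r",np.hypot(*o),"z",s["eef_pos"][2],"F",s["contact_force"])
    for f in angs:
        w=A+r*np.array([np.cos(f),np.sin(f)])-p
        print(round(f,2),np.round(100*np.array([w@[np.cos(th),np.sin(th)],w@[np.sin(th),-np.cos(th)]]),2),round(th-f,2))
E
python3 - <<'E'
from h import *
rows(np.arange(2.05,2.5,.05))
E
```

```text
time: 4.5
eef_pos: [0.5289, 0.2047, 0.0812]
tcp_rot: [0.553, 0.833, 0.003, 0.002]
contact_force: [2.5, 2.2, 2.0]
opening: 0.467
finger_force: 1.4
tool phi 1.9201745384776987 yaw 1.9691609038976783 r 0.07631649386935548 z 0.08119401400763201 F [2.54709735 2.18010583 1.98783271]
2.05 [-0.15 -0.98] -0.08
2.1 [-0.19 -1.35] -0.13
2.15 [-0.24 -1.72] -0.18
2.2 [-0.32 -2.09] -0.23
2.25 [-0.42 -2.45] -0.28
2.3 [-0.53 -2.81] -0.33
2.35 [-0.66 -3.16] -0.38
2.4 [-0.81 -3.51] -0.43
2.45 [-0.97 -3.84] -0.48
2.5 [-1.15 -4.17] -0.53
```

```bash
python3 -m inch '[{"slide":[-0.15,-0.9,0.2],"turn":-0.08,"grip":4},{"slide":[-0.2,-1.7,0.2],"turn":-0.18,"grip":4},{"slide":[-0.4,-2.4,0.2],"turn":-0.28,"grip":4},{"slide":[-0.55,-2.8,0.2],"turn":-0.33,"grip":4},{"slide":[-0.55,-2.8,0.2],"turn":-0.33,"grip":4},{"slide":[-0.55,-2.8,0.2],"turn":-0.33,"grip":4}]'
python3 - <<'E'
from h import *
rows(np.arange(2.35,2.5,.05))
p,d=ctrl.read_camera("top");cv2.imwrite("pics/t3.png",cv2.resize(p[190:340,220:420,::-1],None,fx=3.8,fy=3.8,interpolation=2))
p,d=ctrl.read_camera("wrist");cv2.imwrite("pics/w3.png",p[:,:,::-1])
E
```

```text
time: 5.1
eef_pos: [0.5033, 0.188, 0.0769]
tcp_rot: [0.408, 0.913, -0.0, 0.0]
contact_force: [-0.2, -1.5, 0.1]
opening: 0.466
finger_force: 0.0
tool phi 2.3251550040305804 yaw 2.300219665348532 r 0.07542474929908285 z 0.07685124225441481 F [-0.23120595 -1.52476074  0.11783542]
2.35 [-0.05 -0.19] -0.05
2.4 [-0.08 -0.56] -0.1
2.45 [-0.12 -0.93] -0.15
```

View pics/w3.png

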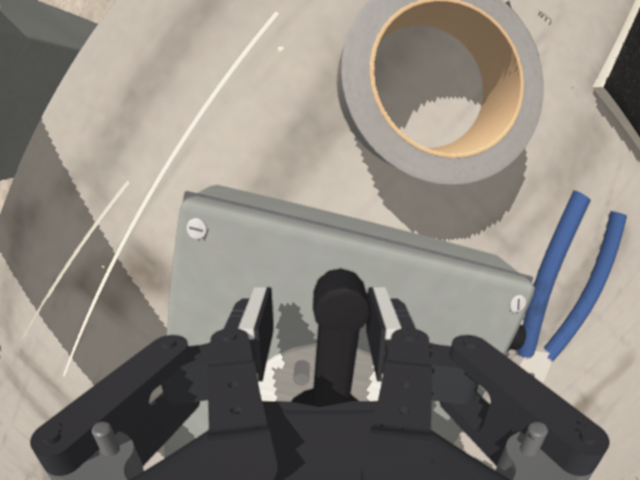

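The lever has snapped on. Its tip, at about (342,300), is just off the pushing right-hand finger. I'll press gently to feel the stop.

```bash
python3 -c "
from h import *
s=ctrl.get_state();t=wpt(341,285,.095,s);print(t,np.arctan2(t[1]-.133,t[0]-.555))"
python3 -m inch '[{"slide":[-0.05,-0.3,0],"turn":-0.06,"grip":4},{"slide":[-0.08,-0.55,0],"turn":-0.1,"grip":4},{"slide":[-0.08,-0.55,0],"turn":-0.1,"grip":4}]'
```

```text
[0.49628298 0.20528001 0.095     ] 2.253025417277572
time: 5.5
eef_pos: [0.5014, 0.185, 0.0768]
tcp_rot: [0.362, 0.932, 0.003, 0.002]
contact_force: [5.8, 4.5, -3.7]
opening: 0.47
finger_force: 3.4
```

```bash
python3 -m inch '[{"slide":[-0.05,-0.2,0],"turn":-0.03,"grip":4},{"slide":[-0.05,-0.2,0],"turn":-0.03,"grip":4}]'; python3 -c "
from h import *
rows([2.2])"
```

```text
time: 5.7
eef_pos: [0.5019, 0.1845, 0.0768]
tcp_rot: [0.349, 0.937, 0.005, 0.004]
contact_force: [9.5, 9.3, -9.4]
opening: 0.471
finger_force: 6.8
tool phi 2.371220104865674 yaw 2.4293900800399406 r 0.07401793763176417 z 0.07682481156626222 F [ 9.53114776  9.30323225 -9.35147448]
2.2 [-0.09  1.28] 0.23
```

```bash
python3 -m inch '[{"slide":[-0.05,0.9,0],"turn":0.12,"grip":4},{"slide":[-0.2,1.8,0],"turn":0.24,"grip":4},{"slide":[-0.5,2.65,0],"turn":0.36,"grip":4},{"slide":[-0.85,3.45,0],"turn":0.48,"grip":4},{"slide":[-1.3,4.25,0],"turn":0.6,"grip":4},{"slide":[-1.85,4.95,0],"turn":0.72,"grip":4},{"slide":[-2.5,5.6,0],"turn":0.84,"grip":4},{"slide":[-3.2,6.15,0],"turn":0.96,"grip":4},{"slide":[-3.95,6.6,0],"turn":1.08,"grip":4},{"slide":[-4.8,7.0,0],"turn":1.2,"grip":4},{"slide":[-5.65,7.25,0],"turn":1.32,"grip":4},{"slide":[-6.5,7.45,0],"turn":1.44,"grip":4},{"slide":[-7.4,7.5,0],"turn":1.56,"grip":4},{"slide":[-8.3,7.45,0],"turn":1.68,"grip":4},{"slide":[-9.2,7.3,0],"turn":1.8,"grip":4},{"slide":[-9.2,7.3,0],"turn":1.8,"grip":4},{"slide":[-9.2,7.3,0],"turn":1.8,"grip":4}]'
python3 - <<'E'
from h import *
rows([.55,.5,.45,.4,.35,.3,.23])
p,d=ctrl.read_camera("wrist");cv2.imwrite("pics/w4.png",p[:,:,::-1])
E
```

```text
time: 7.4
eef_pos: [0.6156, 0.1776, 0.0761]
tcp_rot: [0.95, 0.312, -0.0, -0.0]
contact_force: [-0.2, -0.1, -0.1]
opening: 0.469
finger_force: 0.0
tool phi 0.6348321557559793 yaw 0.6346202329738024 r 0.07524271172729542 z 0.07609526340179051 F [-0.16135524 -0.13711236 -0.08998435]
0.55 [-0.05  0.64] 0.08
0.5 [-0.09  1.01] 0.13
0.45 [-0.15  1.38] 0.18
0.4 [-0.23  1.75] 0.23
0.35 [-0.33  2.11] 0.28
0.3 [-0.44  2.46] 0.33
0.23 [-0.63  2.95] 0.4
```

View pics/w4.png

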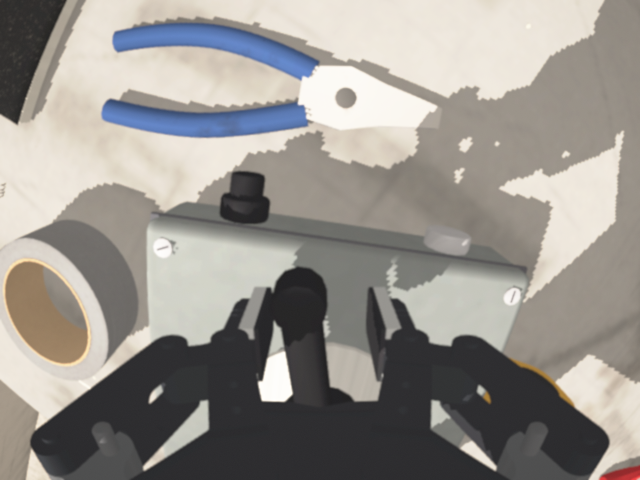

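The lever rests at 1.5 (three clicks): its tip, at about (300,290), leans left with no contact force. One more click now, finishing centred on the 2.0 direction.

```bash
python3 -m inch '[{"slide":[-0.05,0.65,0],"turn":0.08,"grip":4},{"slide":[-0.1,1.2,0],"turn":0.16,"grip":4},{"slide":[-0.2,1.75,0],"turn":0.23,"grip":4},{"slide":[-0.35,2.1,0],"turn":0.28,"grip":4},{"slide":[-0.45,2.45,0],"turn":0.33,"grip":4},{"slide":[-0.55,2.7,0],"turn":0.37,"grip":4},{"slide":[-0.65,2.95,0],"turn":0.4,"grip":4},{"slide":[-0.65,2.95,0],"turn":0.4,"grip":4},{"slide":[-0.65,2.95,0],"turn":0.4,"grip":4}]'
python3 - <<'E'
from h import *
rows([.23])
p,d=ctrl.read_camera("wrist");cv2.imwrite("pics/w5.png",p[:,:,::-1])
E
```

```text
time: 8.35
eef_pos: [0.6277, 0.1501, 0.0764]
tcp_rot: [0.993, 0.117, -0.0, -0.0]
contact_force: [0.3, 0.6, 0.4]
opening: 0.468
finger_force: 0.0
tool phi 0.2309461241771703 yaw 0.2338224708882248 r 0.07471036736602663 z 0.07635267313616553 F [0.25509597 0.60695273 0.39449696]
0.23 [0.03 0.01] 0.0
```

View pics/w5.png

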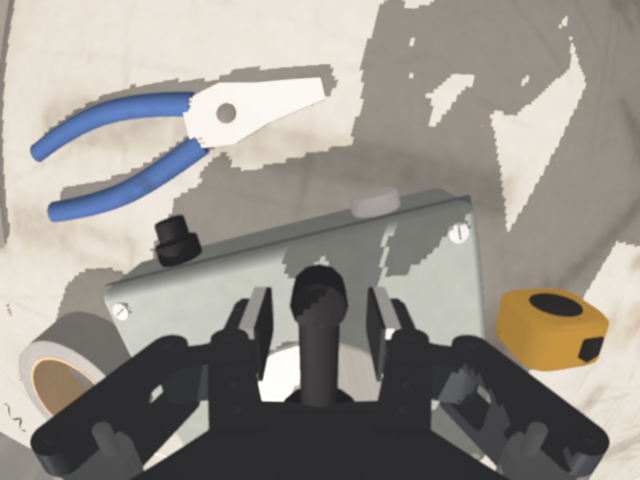

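The lever now points straight between the fingers, with its tip at about (319,290), free on both sides at φ=0.23, which is joint 2.0. I'll lift off and verify.

```bash
python3 -m inch '[{"slide":[0,0,-2],"turn":0,"grip":4},{"slide":[0,0,-6],"turn":0,"grip":4},{"slide":[0,0,-11],"turn":0,"grip":4},{"slide":[0,0,-15],"turn":0,"grip":4},{"slide":[0,0,-15],"turn":0,"grip":4},{"slide":[0,0,-15],"turn":0,"grip":4}]'
python3 - <<'E'
from h import *
p,d=ctrl.read_camera("wrist");cv2.imwrite("pics/w6.png",p[:,:,::-1])
E
```

```text
time: 9.0
eef_pos: [0.6284, 0.1502, 0.2281]
tcp_rot: [0.993, 0.116, 0.002, 0.0]
contact_force: [-0.2, 0.3, -1.1]
opening: 0.471
finger_force: 0.0
```

View pics/w6.png

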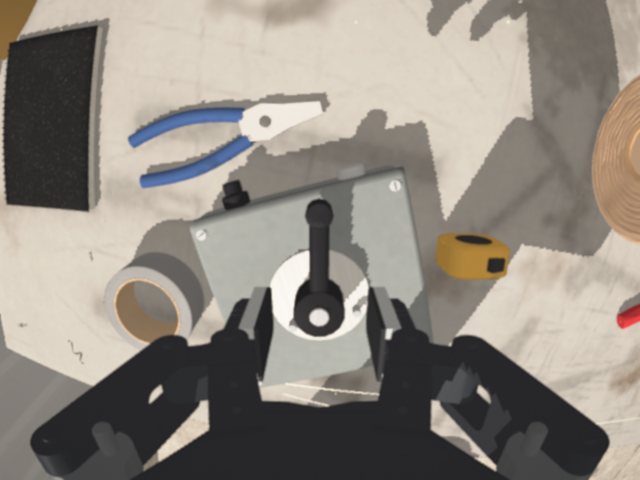

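The lever lies along the tool's x axis, from hub (319,317) to tip (319,212), at yaw 0.233. That gives joint 1.75 + 0.482 − 0.233 = 2.0. The bystanders haven't moved.

```bash
python3 -c "
from plant import ctrl
print(ctrl.sign_off())"
```

```text
the job is handed in; nothing more can be done
None
```

I pushed the lever anticlockwise to its end stop, then clockwise four clicks, and let go. It rests at about 2.0 rad by the camera, the tape roll, tape measure and pliers were not touched, and the job is handed in.

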